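Park the bead tray behind its spring stop pins

ROBOT

A 6-joint arm with a two-finger parallel gripper is mounted at the origin on the work surface. World frame = base frame: x ahead of the robot, y to its left, z up, the work surface at z = 0. Lengths are in m, angles in rad, forces in N, time in s.
With the tool pointing down it reaches from about 0.375 to 0.975 m from the base axis. Payload 3.8 kg.
Tool frame: the origin (TCP) lies at the very end of the fingers, on their centre line; the grasp point (between the pads) lies 19 mm behind it; z points along the fingers, y is the line along which they close (so a half turn about z gives the same grasp; the last joint's range is limited). The gripper opens to 88 mm and grips with 3 to 60 N. Pads are 18 mm wide; open, the fingers measure 123 mm over their backs; the gripper's body (75 mm by 187 mm) begins 45 mm behind the grasp point.
Start: joints at [-1.149, 0.264, 1.604, -0, 1.274, -0.037], TCP at [0.299, -0.605, 0.239] pointing down, gripper open.
Joint ranges: [-2.63, 2.63], [-0.94, 2.18], [0.31, 2.57], [-1.31, 4.45], [0, 2.66], [-2.55, 2.55]. Speed limits (rad/s): [2.57, 2.57, 3.14, 3.14, 3.14, 3.14].

INTERFACE

Orientations are given as a unit quaternion [w, x, y, z].
In Python, from bench import * gives the robot as it stands.
- The arm moves only by the tool apply_moves, never from a script. Its argument "plan" is a list of rows, each an object with "linear": the shift along the tool's x, y, z in m, a list of three; "rot": the turn, a rotation vector about the tool's x, y, z in rad, a list of three. In form: [{"linear": [dx, dy, dz], "rot": [rx, ry, rz]}, ...]. A call has 1 to 5 rows; each row shifts and turns the commanded pose from where the row before left it, along the tool's axes as they then stand; what a row does not reach is not made up. A row lasts 1/12 s, in which the tool goes at most 41.7 mm and 7.16 degrees, less where a joint would pass 70% of its speed; a pose out of reach is approached as far as the arm can. A call with a gripper value outside its range is refused whole. "jaw" is the finger opening in m, from 0 to 0.0881, set as the call begins (left out, the last holds). The fingers move at their own pace and stop on an object; "force" is the grip in N (left out, the last holds). Time passes only in rows, so rows that do not move let the fingers close. It gives the time, the measured TCP pose, the force, the opening and the grip force at its end, in the units of the state.
- get_state(): the state, without advancing time (a new reading comes with each control period).
- snapshot(name): name is "scene" or "top" or "wrist"; returns the picture (384x512x3 uint8, blue, green, red); there is no depth.
- calibration(name): a dict with "K" (3x3 intrinsics, pixels), "k1" (the pictures are not rectified: a ray, as slopes to the right and down, at radius r is drawn at 1 + k1 r^2 times it, then the intrinsics apply), "extrinsics" (4x4, takes a point from world to camera coordinates). Camera axes: x right, y up, looking along -z (the intrinsics and any distortion apply to the point x, -y, -z); pixel columns grow to the right and rows downward; lengths in m; the calibration is good to about 2 mm. A picture is of the moment at which its call begins: read the wrist's pose just before it. calibration takes no time and is no camera call; for the wrist camera it gives the pose at the moment of the call.
- job_done(): hands the job in; it is judged then, once.
Trained networks look in the newest picture that a camera, given by its name, has taken for a name from the list of things; names that differ only in an ending like _2 or _b are one class to them, and where a whole thing is asked for, a point or a joint stands for the part that bears it (a point fixed in the world has none). Each returns a list of dicts, best first, with "conf" (0 to 1); they miss things now and then, are a little off and sometimes report something else, mostly with a low value. They report only what shows in the picture. A call takes as long as a camera call. They do not tell look-alikes from the thing itself.
- recognise(camera, query): "bbox" ([centre column, centre row, width, height] in pixels, round what is visible of it).
- cut_out(camera, query): "pixels" (384x512 bool, what is visible of it) and "bbox" ([centre column, centre row, width, height] in pixels, round what is visible of it).
The state is a dict: "time": time; "qpos": joint angles; "qvel": joint speeds; "tau": joint torques, N m; "tcp_pos": TCP position; "tool_rot": TCP orientation; "ft_force": force on the tool from outside, world axes, zero at the start; "wrist_torque": the same for the moment, N m; "grip_width": finger opening in m; "grip_force": force on a finger pad.
Only numpy, scipy, OpenCV 4.12 (cv2) and the standard library are available. Lean on these libraries where they do the work, as an engineer would, in place of code of your own. Each camera call takes 0.05 s, during which the arm holds its last target. There are 200 camera calls.

TASK

Park the bead tray at the far end of its rack, using the fingertips only: press the spring plate behind the tray down to sink the two stop pins and, keeping the plate held down all the while, push the tray over the pins and up to the end stop. Then let the plate come up fully, so that the pins stand up behind the tray. Do not lift or tip the tray, leave its two little jars standing in it, and do not disturb the things around the rack.

Things in the scene. Friction and masses are not known exactly. Their poses are not given: they have to be found in the camera images.
- rack: tray rack fixed to the table: straight channel 265 mm long, 120 wide. Origin on the table below the midpoint of the stop pins; x along the channel, the way the tray must go, z up. It spans x -172 (entry end, nearest the robot) to +93. The tray rides on two flat ledges 30 mm above the table, y 28 to 54 each side; side walls 44 mm high, inner faces y +-54. Between the ledges a slot 56 mm wide holds the plate
- end_stop (a point): middle of the face of the wooden end stop across the rack's far end, at ledge height, x = +81 mm of the rack; the stop is 46 mm high above the table
- plate_top (a point): centre of the top face of the spring press plate, a level steel bar in the slot, 175 mm long (x -163 to +12 of the rack), 50 wide, top 29 mm above the table when up. Its front part is under the tray at the start, the rest lies bare behind the tray. Pressed anywhere it stays level and goes straight down, against a spring: 5 N to start, 9 N fully down; it rises by itself when let go
- press_plate (a joint): how far the plate is down, in m: 0 = up, 0.014 = down on its hard stop. More than 0.008 sinks the stop pins below the ledges; 0.010 to 0.014 is safe. If let up while the tray is over the pins, they lift the tray
- pins (a point): midpoint between the tops of the two steel stop pins, which are part of the plate and move with it: each 8 mm thick, at x = 0, y = +-36 mm of the rack, coming up through the ledges and standing 8 mm above them when the plate is up, so that they block the tray. The 64 mm between them leave room for shut fingers standing on the plate
- tray: loose white plastic tray with six compartments, 70 mm along the channel, 102 across, 22 high, 0.2 to 0.45 kg, slides with 1 to 4 N. Origin at the centre of its underside, x along the channel as the rack's. Starts on the ledges with its centre 75 to 45 mm before the pins. Against the end stop its centre is at x = +46 mm of the rack; with its rear wall just past the raised pins, +39
- jar_a: small clear jar with white cap, 24 mm across and 26 mm high, standing loose in a compartment at the rear right of the tray (origin under its centre)
- jar_b: a like jar, in the compartment at the front right of the tray
- spool_a: bystander: thread spool, 50 mm across, 42 mm high, standing on the table beside the rack (origin under its centre)
- spool_b: bystander: thread spool, 58 mm across, 50 mm high, standing beyond the end stop (origin under its centre)
- vial: bystander: slim amber bead vial, 20 mm across, 60 mm high, standing beside the rack
- pots: bystander: strip of four bead pots, 112 x 30 x 24 mm, lying beside the rack
- scissors: bystander: small scissors lying on the table, 110 mm long, 8 mm thick
- thread_box: bystander: clear square box with a reel in it, 87 x 87 x 48 mm
- awl: bystander: awl lying on the table, 140 mm long
Mind the look-alikes: they are no part of the job. What is shaped like the jar_a but green or turquoise is not meant.

How it is judged:
On the way, in this order (a step that is already met when the one before it is completed fails the run):
1. the fingers hold the press plate down, the tray still before the pins (value of joint press_plate above 0.0085 m and contact force between the fingers and press_plate above 0.5 N and x of tray in the frame of rack below -0.034 m), for 0.1 s.
2. the tray is over the pins, the plate held down by the fingers (value of joint press_plate above 0.007 m and contact force between the fingers and press_plate above 0.5 N and x of tray in the frame of rack between -0.015 and 0.025 m), for 0.05 s.
3. the tray is past the pins, the plate still held down by the fingers (value of joint press_plate above 0.007 m and contact force between the fingers and press_plate above 0.5 N and x of tray in the frame of rack above 0.0385 m), for 0.05 s.
At the end, for the whole second after the job is handed in: the tray lies flat and at rest in the rack between the pins and the end stop (its centre 37.5 to 49 mm beyond the pins), the press plate is up to within 1.5 mm so that the pins stand behind the tray, and both jars stand upright in the tray (x of tray in the frame of rack between 0.0375 and 0.049 m and y of tray in the frame of rack between -0.006 and 0.006 m and value of joint press_plate below 0.0015 m and angle between tray's own z axis and vertical below 0.05 rad and height (world z) of tray below 0.0325 m and linear speed of tray below 0.01 m/s and angle between each of jar_a, jar_b's own z axis and vertical below 0.3 rad and z of each of jar_a, jar_b in the frame of tray below 0.015 m and horizontal distance between each of jar_a, jar_b and tray below 0.06 m); the robot touches nothing.
It fails at once if the tray is lifted (more than 6 mm off the ledges) (height (world z) of tray above 0.036 m).
It fails at once if the tray is tipped (angle between tray's own z axis and vertical above 0.15 rad).
It fails at once if a jar in the tray is lifted or toppled (angle between any of jar_a, jar_b's own z axis and vertical above 0.6 rad or height (world z) of any of jar_a, jar_b above 0.055 m).
It fails at once if a bystander is disturbed (moved more than 25 mm) (distance of any of spool_a, spool_b, vial, pots, scissors, thread_box, awl from where it was at the start of the episode above 0.025 m).
It also fails if it takes over 38 s, if anything falls off the work surface, if the arm or the gripper's body presses on something with over 40 N, if the wrist force passes 120 N, or if a joint passes its speed limit or range.

## Working session

There is one attempt and no reset: what is moved stays moved. The work goes in short steps, Python scripts to look and compute and a tool call to move; the robot and the scene stay as the last step left them, time stands still between calls to the robot, and variables do not carry over. Pictures are saved under pics/ and viewed, at most 10 in all, crops included, and the job is handed in when it is done.

Besides the shell and the picture viewer there is one more tool, called after "Emit:" as name([rows], argument=value, ...), one row to a line, values as JSON. apply_moves: Moves the arm, as the interface text tells. Its arguments: {"type":"object","properties":{"plan":{"type":"array"},"jaw":{"type":"number"},"force":{"type":"number"}},"required":["plan"]}

```bash
mkdir -p pics; ls; python3 - <<'E'
from bench import *
import cv2,json
print(get_state())
for c in("scene","top"):
    im=snapshot(c); cv2.imwrite(f"pics/{c}0.png",im); k=calibration(c); print(c,k)
    for q in("rack","tray","plate_top","jar_a","end_stop","pins"):
        r=recognise(c,q); print(q,[(round(d["conf"],2),[round(float(v)) for v in d["bbox"]]) for d in r][:4])
E
```

```text
pics
{'time': 0.0, 'qpos': array([-1.14887939e+00,  2.64728099e-01,  1.60538335e+00,  2.16332649e-05,
        1.27369107e+00, -3.68489599e-02]), 'qvel': array([ 0.0025499 ,  0.00058868,  0.00072062,  0.00101237, -0.0003786 ,
       -0.00019472]), 'tau': array([ 2.26977545e-04, -5.02105629e+01, -3.56877816e+01,  7.26750190e-02,
        2.94729928e-02, -1.74797606e-04]), 'tcp_pos': array([ 0.29866069, -0.60453411,  0.23739984]), 'tool_rot': array([-1.08649168e-03,  9.73807012e-01,  2.27373442e-01, -2.01276419e-04]), 'ft_force': array([ 0.63538288,  0.18690723, -0.28242111]), 'wrist_torque': array([ 0.07765137, -0.02980556, -0.0682865 ]), 'grip_force': 0.0, 'grip_width': 0.08835707158693443}
scene {'K': array([[425.92403525,   0.        , 254.641709  ],
       [  0.        , 425.92403525, 189.45869084],
       [  0.        ,   0.        ,   1.        ]]), 'k1': -0.08973401239036706, 'extrinsics': array([[-0.46724209,  0.88385342, -0.02209   ,  0.17496765],
       [-0.55279564, -0.27254953,  0.7874857 ,  0.30714055],
       [ 0.69000131,  0.38015772,  0.61593693, -1.43962536],
       [ 0
[... 498 characters left out ...]
 [  0.        ,   0.        ,   1.        ]]), 'k1': -0.02485099342156891, 'extrinsics': array([[ 6.60042814e-04, -9.99997925e-01,  1.92749220e-03,
         1.14916579e-01],
       [ 9.90943170e-01,  9.12888185e-04,  1.34278817e-01,
        -5.48054972e-01],
       [-1.34280298e-01,  1.82140546e-03,  9.90941716e-01,
        -8.53871191e-01],
       [ 0.00000000e+00,  0.00000000e+00,  0.00000000e+00,
         1.00000000e+00]])}
rack [(0.79, [274, 198, 85, 132])]
tray [(0.9, [271, 209, 53, 44]), (0.23, [290, 208, 10, 10])]
plate_top [(0.58, [271, 215, 43, 80])]
jar_a [(0.67, [276, 290, 14, 15]), (0.49, [290, 207, 10, 7])]
end_stop [(0.62, [273, 202, 88, 133])]
pins [(0.87, [276, 215, 48, 82])]
```

```bash
python3 - <<'E'
import cv2
a=cv2.imread("pics/top0.png");b=cv2.imread("pics/scene0.png")
cv2.imwrite("pics/topc.png",cv2.resize(a[110:310,160:420],None,fx=3,fy=3,interpolation=cv2.INTER_CUBIC))
cv2.imwrite("pics/sc.png",cv2.resize(b[120:270,150:350],None,fx=4,fy=4,interpolation=cv2.INTER_CUBIC))
E
```

```text
(no output)
```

View pics/topc.png

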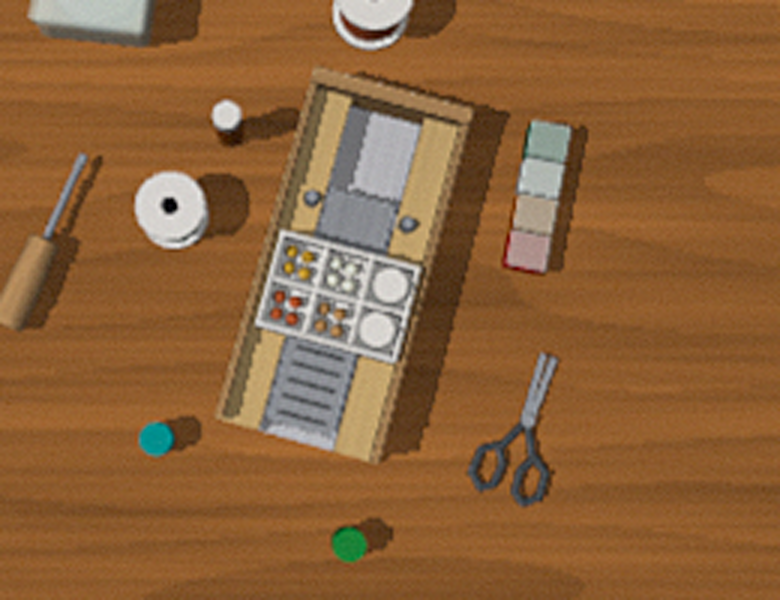

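View pics/sc.png

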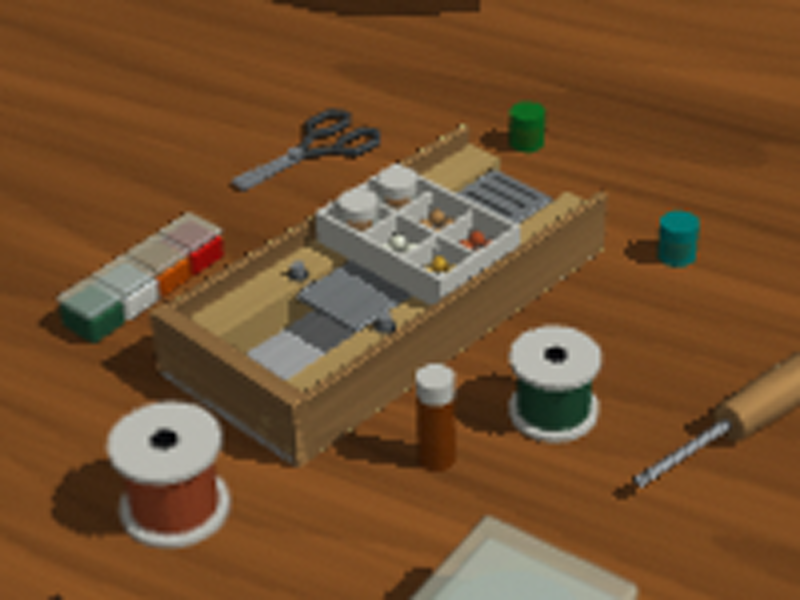

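The crops show the tray, with the two white jars on its right side, before the two round pins (top crop (312,198) and (408,225)). The ribbed plate lies bare behind the tray, and the green and turquoise look-alikes are outside the rack. Next I'll fit the rack pose to its corners and pins.

```bash
cat > h.py <<'E'
import numpy as np
from scipy.optimize import least_squares
def proj(P,c):
    q=np.c_[P,np.ones(len(P))]@c["extrinsics"].T
    s=np.c_[q[:,0]/-q[:,2],-q[:,1]/-q[:,2]]
    s=s*(1+c["k1"]*(s**2).sum(1,keepdims=True))
    return s*[c["K"][0,0],c["K"][1,1]]+c["K"][:2,2]
def place(p,L):
    x,y,t=p;L=np.asarray(L,float)
    return np.c_[x+np.cos(t)*L[:,0]-np.sin(t)*L[:,1],y+np.sin(t)*L[:,0]+np.cos(t)*L[:,1],L[:,2]]
E
python3 - <<'E'
from bench import *
from h import *
T,S=calibration("top"),calibration("scene")
L=np.array([[0,36,38],[0,-36,38],[93,60,46],[93,-60,46],[-172,60,44],[-172,-60,44]])/1e3
t=np.array([[312,198],[408,225],[316,70],[473,106],[219,415],[382,461]])/3+[160,110]
s=np.array([[386,320],[297,267],[300,402],[153,312],[606,196],[464,126]])/4+[150,120]
f=lambda p:np.r_[proj(place(p,L),T)-t,proj(place(p,L),S)-s].ravel()
r=least_squares(f,[.6,-.1,-.2],loss="soft_l1");print(r.x);print(f(r.x).reshape(-1,2).round(1))
# tray alone, top corners rim z=52 mm
R=r.x
Lt=np.array([[35,51,52],[35,-51,52],[-35,51,52],[-35,-51,52]])/1e3
tt=np.array([[280,231],[423,264],[255,325],[401,360]])/3+[160,110]
g=lambda p:(proj(place(p,Lt),T)-tt).ravel()
q=least_squares(g,R).x
c,s_=np.cos(R[2]),np.sin(R[2]);d=q[:2]-R[:2]
print("tray",q,"in rack",c*d[0]+s_*d[1],-s_*d[0]+c*d[1],q[2]-R[2],g(q).round(1))
np.save("rack.npy",R)
from scipy.spatial.transform import Rotation as Ro
st=get_state();A=Ro.from_quat(np.roll(st["tool_rot"],-1)).as_matrix();print(A.round(3))
for x in(-.13,-.14):
    P=place(R,[[x,0,.06]])[0];print(P,A.T@(P-st["tcp_pos"]))
E
```

```text
[ 0.5880594   0.06183628 -0.26241562]
[[-0.5 -0.5]
 [-0.4 -1. ]
 [-1.4 -1.8]
 [-0.5  0.2]
 [-1.5  1.3]
 [-0.7  0.9]
 [-0.5 -2. ]
 [-0.2 -1.4]
 [-1.5  0.3]
 [-1.4 -0.9]
 [-0.2 -1.9]
 [-1.  -1.8]]
tray [ 0.52429239  0.07645966 -0.2364325 ] in rack -0.0653775370146904 -0.0024193124530532597 0.025983115718161254 [ 0.4 -0.2 -0.6 -0.1  0.9  0.3 -0.6  0. ]
[[ 0.897  0.443  0.   ]
 [ 0.443 -0.897 -0.   ]
 [ 0.     0.    -1.   ]]
[0.4625098  0.09556013 0.06      ] [ 0.4569752  -0.55588987  0.17871964]
[0.45285214 0.09815428 0.06      ] [ 0.44946485 -0.56249251  0.1787191 ]
```

Emit:
apply_moves([
  {"linear": [0.0227,-0.028,0],"rot": [0,0,0]},
  {"linear": [0.0227,-0.028,0],"rot": [0,0,0]},
  {"linear": [0.0227,-0.028,0],"rot": [0,0,0]},
  {"linear": [0.0227,-0.028,0],"rot": [0,0,0]},
  {"linear": [0.0227,-0.028,0],"rot": [0,0,0]},
], jaw=0, force=20)

```text
time: 1.12
tcp_pos: [0.3387, -0.4279, 0.2387]
tool_rot: [0.0, 0.974, 0.227, 0.0]
ft_force: [0.7, -0.2, -0.3]
grip_width: 0.0569
grip_force: 0.0
```

Emit:
apply_moves([
  {"linear": [0.0227,-0.028,0],"rot": [0,0,0]},
  {"linear": [0.0227,-0.028,0],"rot": [0,0,0]},
  {"linear": [0.0227,-0.028,0],"rot": [0,0,0]},
  {"linear": [0.0227,-0.028,0],"rot": [0,0,0]},
  {"linear": [0.0227,-0.028,0],"rot": [0,0,0]},
])

```text
time: 1.53
tcp_pos: [0.3785, -0.252, 0.239]
tool_rot: [0.0, 0.974, 0.227, 0.0]
ft_force: [0.1, 0.0, 0.6]
grip_width: 0.0241
grip_force: 0.0
```

Emit:
apply_moves([
  {"linear": [0.0227,-0.028,0],"rot": [0,0,0]},
  {"linear": [0.0227,-0.028,0],"rot": [0,0,0]},
  {"linear": [0.0227,-0.028,0],"rot": [0,0,0]},
  {"linear": [0.0227,-0.028,0],"rot": [0,0,0]},
  {"linear": [0.0227,-0.028,0],"rot": [0,0,0]},
])

```text
time: 1.95
tcp_pos: [0.4183, -0.0762, 0.2392]
tool_rot: [0.0, 0.974, 0.227, 0.001]
ft_force: [0.8, -0.3, 0.1]
grip_width: 0.0006
grip_force: 0.0
```

Emit:
apply_moves([
  {"linear": [0,0,0],"rot": [0,0,0.12]},
  {"linear": [0,0,0],"rot": [0,0,0.12]},
  {"linear": [0,0,0],"rot": [0,0,0.12]},
  {"linear": [0,0,0],"rot": [0,0,0.12]},
  {"linear": [0,0,0],"rot": [0,0,0.12]},
])

```text
time: 2.37
tcp_pos: [0.4183, -0.0775, 0.239]
tool_rot: [0.0, 0.997, -0.073, 0.0]
ft_force: [-0.1, 0.3, 1.0]
grip_width: 0.0007
grip_force: 0.0
```

Emit:
apply_moves([
  {"linear": [0,0,0],"rot": [0,0,0.12]},
  {"linear": [0,0,0],"rot": [0,0,0]},
])

```text
time: 2.53
tcp_pos: [0.4183, -0.0778, 0.2389]
tool_rot: [0.0, 0.991, -0.132, 0.0]
ft_force: [0.2, -0.3, 0.4]
grip_width: 0.0004
grip_force: 0.0
```

```bash
python3 - <<'E'
from bench import *
from h import *
import cv2
c=calibration("wrist");im=snapshot("wrist");cv2.imwrite("pics/w1.png",im)
R=np.load("rack.npy");L=np.array([[0,36,38],[0,-36,38],[93,60,46],[93,-60,46],[-172,60,44],[-172,-60,44],[-163,25,29],[-163,-25,29]])/1e3
print(proj(place(R,L),c).round(0).tolist());E=c["extrinsics"];print(-E[:3,:3].T@E[:3,3])
E
```

```text
[[43.0, 45.0], [110.0, 41.0], [7.0, -50.0], [124.0, -64.0], [46.0, 205.0], [147.0, 205.0], [80.0, 193.0], [121.0, 193.0]]
[ 0.49924183 -0.09899765  0.38498059]
```

View pics/w1.png

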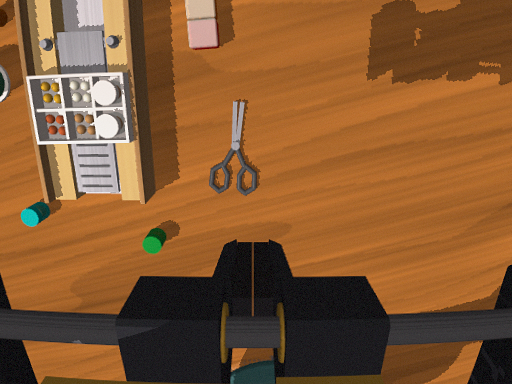

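The wrist view shows the rack upright in the picture: pins at (46,44) and (112,42), entry corners at (46,203) and (147,204), plate rear at row 192. That agrees with the fit to about 2 px. Moving above the bare plate.

Emit:
apply_moves([
  {"linear": [-0.0014,-0.0358,0.015],"rot": [0,0,0]},
  {"linear": [-0.0014,-0.0358,0.015],"rot": [0,0,0]},
  {"linear": [-0.0014,-0.0358,0.015],"rot": [0,0,0]},
  {"linear": [-0.0014,-0.0358,0.015],"rot": [0,0,0]},
  {"linear": [-0.0014,-0.0358,0.015],"rot": [0,0,0]},
])

```text
time: 3.0
tcp_pos: [0.458, 0.0984, 0.1634]
tool_rot: [-0.0, 0.992, -0.129, 0.001]
ft_force: [1.0, 0.4, 0.6]
grip_width: 0.0004
grip_force: 0.0
```

Emit:
apply_moves([
  {"linear": [0,0,0.022],"rot": [0,0,0]},
  {"linear": [0,0,0.022],"rot": [0,0,0]},
  {"linear": [0,0,0.022],"rot": [0,0,0]},
  {"linear": [0,0,0.022],"rot": [0,0,0]},
  {"linear": [0,0,0],"rot": [0,0,0]},
])

```text
time: 3.42
tcp_pos: [0.4539, 0.0965, 0.0716]
tool_rot: [0.001, 0.992, -0.128, -0.004]
ft_force: [-0.7, 0.6, -0.3]
grip_width: 0.0
grip_force: 0.0
```

```bash
python3 - <<'E'
from bench import *
from h import *
import cv2
s=get_state();R=np.load("rack.npy");d=s["tcp_pos"]-[R[0],R[1],0];c,q=np.cos(R[2]),np.sin(R[2]);print(s["tcp_pos"],s["ft_force"],"rack",c*d[0]+q*d[1],-q*d[0]+c*d[1])
c=calibration("wrist");im=snapshot("wrist");cv2.imwrite("pics/w2.png",im)
L=np.array([[0,36,38],[0,-36,38],[93,60,46],[93,-60,46],[-80,54,44],[-80,-54,44],[-20,54,44],[-20,-54,44]])/1e3
print(proj(place(R,L),c).round(0).tolist())
E
```

```text
[0.45391345 0.09650744 0.07158754] [-0.72143247  0.57133167 -0.28681396] rack -0.13854781612911465 -0.0013151385916544689
[[178.0, -31.0], [326.0, -30.0], [129.0, -208.0], [377.0, -207.0], [150.0, 134.0], [353.0, 134.0], [140.0, 11.0], [363.0, 12.0]]
```

View pics/w2.png

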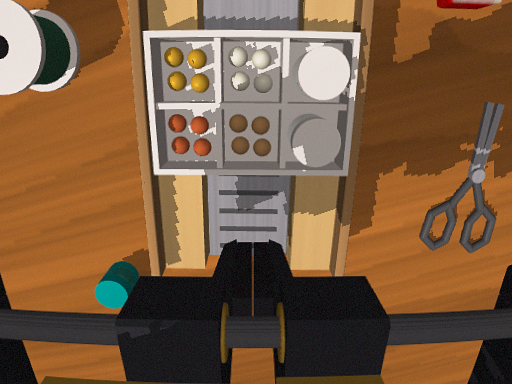

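The wrist view shows the shut fingers (col 253) centred on the ribbed plate (cols 210–290). The tray's rear rim is at row 174, well ahead of the fingers, and both jars are standing.

Emit:
apply_moves([
  {"linear": [0.003,0,0],"rot": [0,0,0]},
  {"linear": [0,0,0],"rot": [0,0,0]},
])

```text
time: 3.63
tcp_pos: [0.4626, 0.0962, 0.0775]
tool_rot: [-0.0, 0.992, -0.13, 0.002]
ft_force: [0.3, 0.2, -0.3]
grip_width: 0.0006
grip_force: 0.0
```

```bash
python3 -c "
from bench import *
s=get_state();print(s['qpos'],s['tcp_pos'],s['tool_rot'],s['ft_force'])"
```

```text
[ 1.52307500e-01  4.32469672e-02  2.18157938e+00 -1.14101580e-04
  9.13381849e-01  1.98352837e+00] [0.46255871 0.09616156 0.07746788] [-4.28327055e-04  9.91537449e-01 -1.29809943e-01  1.63774751e-03] [ 0.28937796  0.21648819 -0.27097614]
```

Emit:
apply_moves([
  {"linear": [0,0,0.01],"rot": [0,0,0]},
  {"linear": [0,0,0.01],"rot": [0,0,0]},
  {"linear": [0,0,0.01],"rot": [0,0,0]},
  {"linear": [0,0,0.006],"rot": [0,0,0]},
  {"linear": [0,0,0.004],"rot": [0,0,0]},
])

```text
time: 4.05
tcp_pos: [0.4594, 0.0959, 0.0342]
tool_rot: [0.0, 0.991, -0.13, -0.001]
ft_force: [-0.4, -0.4, 0.1]
grip_width: 0.0005
grip_force: 0.0
```

Emit:
apply_moves([
  {"linear": [0,0,0.004],"rot": [0,0,0]},
  {"linear": [0,0,0.004],"rot": [0,0,0]},
  {"linear": [0,0,0.004],"rot": [0,0,0]},
  {"linear": [0,0,0.004],"rot": [0,0,0]},
  {"linear": [0,0,0],"rot": [0,0,0]},
])

```text
time: 4.47
tcp_pos: [0.4602, 0.0961, 0.0196]
tool_rot: [0.0, 0.991, -0.13, -0.001]
ft_force: [-2.9, 0.4, 6.9]
grip_width: 0.0005
grip_force: 3.8
```

Emit:
apply_moves([
  {"linear": [0,0,0.002],"rot": [0,0,0]},
  {"linear": [0,0,0.002],"rot": [0,0,0]},
  {"linear": [0,0,0],"rot": [0,0,0]},
  {"linear": [0,0,0],"rot": [0,0,0]},
])

```text
time: 4.8
tcp_pos: [0.4603, 0.0961, 0.0162]
tool_rot: [0.0, 0.991, -0.13, -0.001]
ft_force: [-3.8, -0.5, 9.2]
grip_width: 0.0005
grip_force: 4.3
```

Emit:
apply_moves([
  {"linear": [0.004,0,0],"rot": [0,0,0]},
  {"linear": [0.004,0,0],"rot": [0,0,0]},
  {"linear": [0.004,0,0],"rot": [0,0,0]},
  {"linear": [0.004,0,0],"rot": [0,0,0]},
  {"linear": [0.003,0,0],"rot": [0,0,0]},
])

```text
time: 5.22
tcp_pos: [0.4776, 0.0915, 0.0159]
tool_rot: [0.0, 0.991, -0.13, -0.002]
ft_force: [-6.8, 0.6, 8.1]
grip_width: 0.0005
grip_force: 4.3
```

Emit:
apply_moves([
  {"linear": [0.003,0,0],"rot": [0,0,0]},
  {"linear": [0.003,0,0],"rot": [0,0,0]},
  {"linear": [0.003,0,0],"rot": [0,0,0]},
  {"linear": [0.003,0,0],"rot": [0,0,0]},
  {"linear": [0.003,0,0],"rot": [0,0,0]},
])

```text
time: 5.63
tcp_pos: [0.4907, 0.0878, 0.0157]
tool_rot: [0.0, 0.991, -0.13, -0.003]
ft_force: [-10.0, 2.8, 11.7]
grip_width: 0.0005
grip_force: 6.0
```

Emit:
apply_moves([
  {"linear": [0.003,0,-0.0005],"rot": [0,0,0]},
  {"linear": [0.003,0,0],"rot": [0,0,0]},
  {"linear": [0.003,0,0],"rot": [0,0,0]},
  {"linear": [0.003,0,0],"rot": [0,0,0]},
  {"linear": [0.003,0,0],"rot": [0,0,0]},
])

```text
time: 6.05
tcp_pos: [0.5053, 0.0839, 0.016]
tool_rot: [0.0, 0.991, -0.13, -0.003]
ft_force: [-8.2, 2.2, 8.9]
grip_width: 0.0004
grip_force: 5.4
```

```bash
cat > chk.py <<'E'
import sys,cv2
from bench import *
from h import *
s=get_state();R=np.load("rack.npy");d=s["tcp_pos"]-[R[0],R[1],0];c,q=np.cos(R[2]),np.sin(R[2]);print(s["tcp_pos"],s["ft_force"],s["wrist_torque"],"rack",c*d[0]+q*d[1],-q*d[0]+c*d[1])
im=snapshot("wrist");cv2.imwrite(f"pics/{sys.argv[1]}.png",im)
E
python3 chk.py w3
```

```text
[0.50529144 0.08386736 0.01602815] [-8.20671267  2.19704325  8.88284957] [ 0.35626438  1.26112483 -0.00572993] rack -0.08564966670475638 -0.00019431795931460633
```

View pics/w3.png

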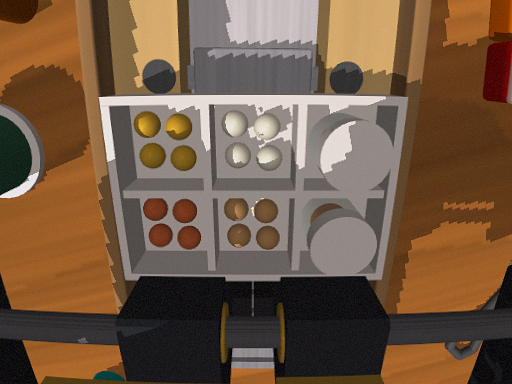

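The wrist view shows the fingers against the middle of the tray's rear wall (col 253, row 280). The tray is square in the channel, the pins at (158,76) and (346,76) are sunk just ahead of it, and the jars stand.

Emit:
apply_moves([
  {"linear": [0.003,0,0],"rot": [0,0,0]},
  {"linear": [0.003,0,0],"rot": [0,0,0]},
  {"linear": [0.003,0,0],"rot": [0,0,0]},
  {"linear": [0.003,0,0],"rot": [0,0,0]},
  {"linear": [0.003,0,0],"rot": [0,0,0]},
])

```text
time: 6.52
tcp_pos: [0.5198, 0.08, 0.016]
tool_rot: [0.0, 0.991, -0.13, -0.003]
ft_force: [-8.0, 3.3, 9.4]
grip_width: 0.0005
grip_force: 5.4
```

Emit:
apply_moves([
  {"linear": [0.003,0,0],"rot": [0,0,0]},
  {"linear": [0.003,0,0],"rot": [0,0,0]},
  {"linear": [0.003,0,0],"rot": [0,0,0]},
  {"linear": [0.003,0,0],"rot": [0,0,0]},
  {"linear": [0.003,0,0],"rot": [0,0,0]},
])

```text
time: 6.93
tcp_pos: [0.5343, 0.0762, 0.016]
tool_rot: [0.0, 0.991, -0.13, -0.003]
ft_force: [-8.2, 1.7, 8.7]
grip_width: 0.0009
grip_force: 5.3
```

Emit:
apply_moves([
  {"linear": [0.003,0,0],"rot": [0,0,0]},
  {"linear": [0.003,0,0],"rot": [0,0,0]},
  {"linear": [0.003,0,0],"rot": [0,0,0]},
  {"linear": [0.003,0,0],"rot": [0,0,0]},
  {"linear": [0.003,0,0],"rot": [0,0,0]},
])

```text
time: 7.35
tcp_pos: [0.5489, 0.0723, 0.0161]
tool_rot: [0.0, 0.991, -0.13, -0.003]
ft_force: [-8.8, 2.1, 8.6]
grip_width: 0.0005
grip_force: 5.2
```

Emit:
apply_moves([
  {"linear": [0.003,0,0],"rot": [0,0,0]},
  {"linear": [0.003,0,0],"rot": [0,0,0]},
  {"linear": [0.003,0,0],"rot": [0,0,0]},
  {"linear": [0.003,0,0],"rot": [0,0,0]},
  {"linear": [0.003,0,0],"rot": [0,0,0]},
])

```text
time: 7.77
tcp_pos: [0.5634, 0.0685, 0.0161]
tool_rot: [0.0, 0.991, -0.13, -0.003]
ft_force: [-8.0, 1.6, 8.8]
grip_width: 0.0007
grip_force: 5.2
```

Emit:
apply_moves([
  {"linear": [0.003,0,0],"rot": [0,0,0]},
  {"linear": [0.003,0,0],"rot": [0,0,0]},
  {"linear": [0.003,0,0],"rot": [0,0,0]},
  {"linear": [0.003,0,0],"rot": [0,0,0]},
  {"linear": [0.003,0,0],"rot": [0,0,0]},
])

```text
time: 8.18
tcp_pos: [0.5779, 0.0646, 0.0161]
tool_rot: [0.0, 0.991, -0.13, -0.003]
ft_force: [-7.8, 2.6, 9.0]
grip_width: 0.0003
grip_force: 5.1
```

Emit:
apply_moves([
  {"linear": [0.002,0,0],"rot": [0,0,0]},
  {"linear": [0.002,0,0],"rot": [0,0,0]},
  {"linear": [0.002,0,0],"rot": [0,0,0]},
  {"linear": [0.002,0,0],"rot": [0,0,0]},
])

```text
time: 8.52
tcp_pos: [0.5856, 0.0626, 0.0161]
tool_rot: [0.0, 0.991, -0.13, -0.003]
ft_force: [-8.2, 1.6, 9.3]
grip_width: 0.0005
grip_force: 5.1
```

```bash
python3 chk.py w4
```

```text
[0.58563018 0.06256842 0.01610152] [-8.15022517  1.61675973  9.25462859] [0.43173456 1.26803166 0.00339575] rack -0.002535986799751168 7.689993117785602e-05
```

View pics/w4.png

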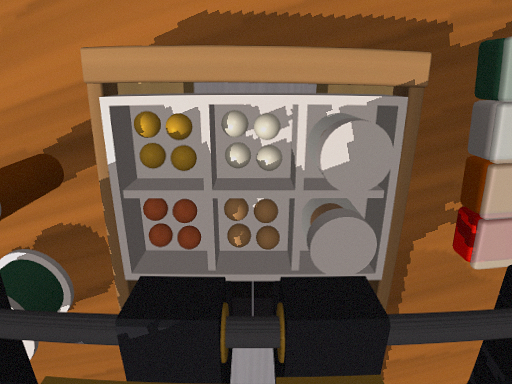

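A small gap to the end stop remains (tray rim at row 97, stop at row 84), so I'll close it in 1 mm steps while watching the force.

Emit:
apply_moves([
  {"linear": [0.0012,0,0],"rot": [0,0,0]},
  {"linear": [0.0012,0,0],"rot": [0,0,0]},
  {"linear": [0.0012,0,0],"rot": [0,0,0]},
])

```text
time: 8.82
tcp_pos: [0.5889, 0.0618, 0.0162]
tool_rot: [0.0, 0.991, -0.13, -0.003]
ft_force: [-11.7, 3.4, 12.6]
grip_width: 0.0006
grip_force: 8.0
```

Emit:
apply_moves([
  {"linear": [0.001,0,0],"rot": [0,0,0]},
  {"linear": [0.001,0,0],"rot": [0,0,0]},
])

```text
time: 8.98
tcp_pos: [0.5888, 0.0618, 0.0162]
tool_rot: [-0.0, 0.991, -0.13, -0.005]
ft_force: [-17.1, 5.3, 18.1]
grip_width: 0.0002
grip_force: 12.1
```

Emit:
apply_moves([
  {"linear": [-0.002,0,0],"rot": [0,0,0]},
  {"linear": [-0.002,0,0],"rot": [0,0,0]},
  {"linear": [-0.002,0,0],"rot": [0,0,0]},
  {"linear": [-0.002,0,0],"rot": [0,0,0]},
  {"linear": [0,0,0],"rot": [0,0,0]},
])

```text
time: 9.4
tcp_pos: [0.5886, 0.062, 0.0185]
tool_rot: [0.0, 0.992, -0.13, 0.003]
ft_force: [1.0, -3.9, 8.2]
grip_width: 0.0004
grip_force: 4.0
```

```bash
python3 chk.py w5
```

```text
[0.58863937 0.06197159 0.01848573] [ 1.01300228 -3.8928114   8.15107897] [-0.51219034 -0.04424199 -0.00558592] rack 0.0005250184729464137 0.0002811230334896274
```

View pics/w5.png

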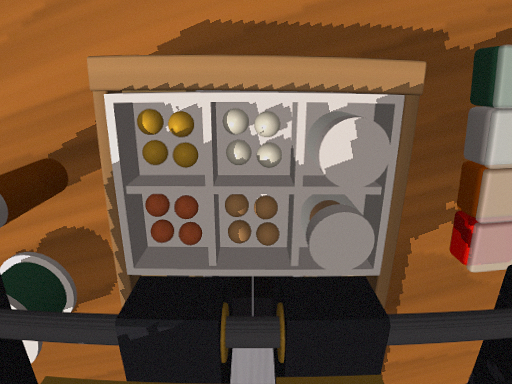

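The tray sits against the end stop, with no gap showing below the stop at row 90. The tip is still stuck on the plate by friction, so I'll back off further before rising.

Emit:
apply_moves([
  {"linear": [-0.002,0,0],"rot": [0,0,0]},
  {"linear": [-0.002,0,0],"rot": [0,0,0]},
  {"linear": [-0.002,0,0],"rot": [0,0,0]},
  {"linear": [0,0,0],"rot": [0,0,0]},
])

```text
time: 9.78
tcp_pos: [0.5854, 0.0639, 0.0196]
tool_rot: [-0.001, 0.991, -0.13, 0.005]
ft_force: [3.4, -2.1, 7.2]
grip_width: 0.0006
grip_force: 3.8
```

Emit:
apply_moves([
  {"linear": [-0.001,0,-0.002],"rot": [0,0,0]},
  {"linear": [-0.001,0,-0.002],"rot": [0,0,0]},
  {"linear": [0,0,-0.002],"rot": [0,0,0]},
  {"linear": [0,0,-0.002],"rot": [0,0,0]},
  {"linear": [0,0,-0.002],"rot": [0,0,0]},
])

```text
time: 10.2
tcp_pos: [0.5825, 0.0648, 0.0289]
tool_rot: [-0.001, 0.991, -0.13, 0.004]
ft_force: [4.0, 0.5, 5.3]
grip_width: 0.0006
grip_force: 2.4
```

Emit:
apply_moves([
  {"linear": [0,0,-0.004],"rot": [0,0,0]},
  {"linear": [0,0,-0.004],"rot": [0,0,0]},
  {"linear": [0,0,-0.006],"rot": [0,0,0]},
  {"linear": [0,0,-0.01],"rot": [0,0,0]},
  {"linear": [0,0,-0.015],"rot": [0,0,0]},
])

```text
time: 10.62
tcp_pos: [0.576, 0.0647, 0.0641]
tool_rot: [0.0, 0.991, -0.13, -0.002]
ft_force: [0.2, -0.8, -0.5]
grip_width: 0.0004
grip_force: 0.0
```

Emit:
apply_moves([
  {"linear": [-0.02,0,-0.02],"rot": [0,0,0]},
  {"linear": [-0.025,0,-0.02],"rot": [0,0,0]},
  {"linear": [-0.025,0,-0.015],"rot": [0,0,0]},
  {"linear": [-0.02,0,-0.01],"rot": [0,0,0]},
  {"linear": [0,0,0],"rot": [0,0,0]},
])

```text
time: 11.03
tcp_pos: [0.4889, 0.0888, 0.1323]
tool_rot: [-0.0, 0.992, -0.13, 0.0]
ft_force: [-1.4, 0.2, 1.0]
grip_width: 0.0007
grip_force: 0.0
```

```bash
python3 chk.py w6
```

```text
[0.4888876  0.0887546  0.13230168] [-1.36430713  0.21782587  0.995881  ] [ 0.04714647  0.00971381 -0.00052947] rack -0.1027597659535354 0.0002702212654287599
```

View pics/w6.png

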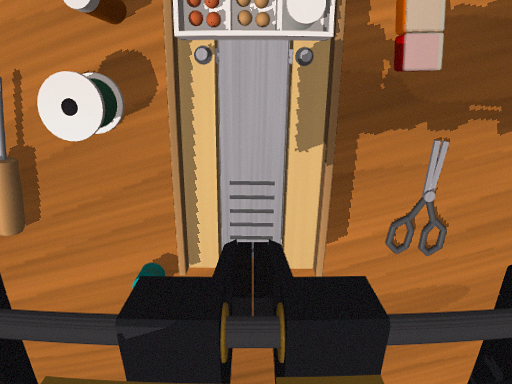

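The wrist view shows both pins raised at (203,54) and (304,56), just behind the tray's rear wall (row 38), and nothing around the rack disturbed. The arm is clear, and I'll let it settle before handing in.

Emit:
apply_moves([
  {"linear": [0,0,-0.01],"rot": [0,0,0]},
  {"linear": [0,0,0],"rot": [0,0,0]},
  {"linear": [0,0,0],"rot": [0,0,0]},
  {"linear": [0,0,0],"rot": [0,0,0]},
])

```text
time: 11.42
tcp_pos: [0.4917, 0.0877, 0.1399]
tool_rot: [0.0, 0.991, -0.13, -0.0]
ft_force: [0.4, 0.2, 0.4]
grip_width: -0.0001
grip_force: 0.0
```

```bash
python3 -c "
from bench import *
print(job_done())"
```

```text
the job is handed in; nothing more can be done
None
```

I pushed the tray to the end stop with the plate held down, let the plate up so the pins stand behind the tray, backed the arm clear, and handed the job in at about 11.4 s; it returned no verdict.

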